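Blow a stoned enamel plaque clean at full blast, with the loose chips covered

TASK

The enamel plaque on the easel has just been stoned and needs blowing clean. First put the loose glass lid gently on the open dish of glass chips, seated and level, so that nothing gets scattered; then pick up the cordless blow gun by its grip, hold it square in front of the middle of the plaque with the nozzle about 7 cm away, squeeze the trigger past its pressure point into the second stage and keep it there for a good second, ease off, and lay the gun back down on its rubber mat as it lay, all of it on the mat. The gun may run in the first stage while it is carried, but go into the second stage only when it is aimed at the plaque; do not touch the easel or plaque, do not drop anything, and leave the rest of the bench as it is.

Things in the scene. Friction and masses are not known exactly. Their poses are not given: they have to be found in the camera images.
- gun: Cordless pistol-shaped blow gun, grey and black, 0.28 to 0.38 kg, lying on its side on the mat. Origin: on its underside as it lies, below the grip point; x along the barrel to the nozzle, -y down the handle, z up. All parts are centred 24 mm above the underside. Barrel 48 mm diameter, axis at y = +46, x = -61 to +50 (mm). The centre of mass is within 5 mm of the grip point in x and y.
- gun_grip (a point): On the gun at (0, 0, 24) mm: middle of a pinch along x over the handle's flat back (x = -24) and the trigger. Pinched there (tool pointing down, fingers closing along x) the gun balances and is carried lying on its side. Handle: 36 mm in x, 34 mm in z, square to the barrel, down to a battery foot at y = -66 to -94 mm (68 mm in x, 48 mm in z).
- gun_trigger (a point): Middle of the trigger's flat front face, on the handle's front just under the barrel; face 34 mm in y (-17 to +17), 18 mm in z. Its x in the gun's frame: +28 mm at rest, +24 at the pressure point, +19 fully squeezed; the pinch over handle back and trigger is then 52, 48 and 43 mm wide. At rest its front is clear of the barrel's underside by 5 mm in y.
- gun_nozzle (a point): Tip of the gun's nozzle, on the barrel axis at (130, 46, 24) mm in the gun's frame. From x = 50 the barrel tapers to a 16 mm steel tube, x = 70 to 130.
- gun_blast (a point): Where the blast is best: the point on the barrel axis 70 mm beyond the nozzle tip, (200, 46, 24) mm in the gun's frame. Nothing is there to see. To be at the plaque's middle.
- first_stage (a joint): The trigger's first stage, m: 0 released to 0.004 at the pressure point. Light spring: 2 N to start it, 3.2 N to reach the pressure point. It runs the gun gently.
- second_stage (a joint): The trigger's second stage, m: stays at 0 until the squeeze exceeds 14 N, 0.005 fully squeezed at 15.5 N; full blast from 0.0035. A pinch of about 8 N carries the gun in the first stage; 20 N holds the second. It springs back when the squeeze eases below 14 N.
- mat: Black rubber mat, 230 (x) by 210 (y) by 3 mm, fixed, the gun's place. Origin: centre of its underside. The gun starts on it with its x within 0.1 rad of the mat's x.
- plaque: Square copper plaque, 100 by 100 by 3 mm, front enamelled white with blue roundels, on the easel with its middle 115 mm above the bench. Origin: middle of its front face; -x points out of the front (towards the robot, and 0.14 rad upwards as it leans back), y level along its width. A gun aimed square at it has its x along the plaque's x.
- easel: Bench easel of 5 mm steel rod, fixed, with the plaque: two side frames 64 mm apart, foot rods from x = -50 to +75 mm, 135 mm high (plaque top 165 mm). Origin on the bench below the plaque; the front is to -x, its yaw is the plaque's. Two short hooks, 62 to 77 mm up, hold its lower edge and stand 19 mm in front of its middle.
- open_dish: Open glass dish, 80 mm across the rim, 68 mm across the foot, 40 mm high, wall 4 mm (mouth 72 mm), with small glass chips inside; loose, 0.16 kg. The only dish without a lid. Origin: centre of its underside, z up.
- dish_rim (a point): Centre of the open dish's mouth, at rim height (40 mm above its underside).
- lid: Loose glass lid, right way up on the board: a plate 84 mm across and 4 mm thick, under it a plug 67 mm across and 5 mm deep, on it a round steel knob 18 mm across and 24 mm tall (top 33 mm above the plug's underside). 0.06 to 0.09 kg. Origin: centre of the plug's underside, z up. Seated, the plate lies on the rim and the origin is 5 mm below the rim.
- board: White work board, 280 by 280 by 6 mm, fixed. The three dishes and the lid stand on it in a square, 68 mm from its centre lines, in any arrangement; the dropper bottle stands about in the middle. Origin: centre of its underside.
- covered_dish_a: Glass dish like the open one, its lid already on: 84 mm across, 68 mm high with the knob. Leave alone. Origin: centre of its underside.
- covered_dish_b: Glass dish like the open one, its lid already on: 84 mm across, 68 mm high with the knob. Leave alone. Origin: centre of its underside.
- dropper: White plastic dropper bottle, 36 mm across, 118 mm high, in the middle of the board. Leave alone. Origin: centre of its underside.
- brush_glass: Glass tumbler with brushes standing in it, 66 mm across, 162 mm high with the brushes, at the right back. Leave alone. Origin: centre of its underside.
- stone: Grey abrasive stone, 100 by 25 by 13 mm, in front of the robot. Leave alone. Origin: centre of its underside.
- tweezers: Steel tweezers, 170 mm long, 10 mm high, lying left of the board. Leave alone. Origin: about the middle, on the underside.
- spatula: Small wooden-handled steel spatula, 190 mm long, 10 mm high, lying at the right. Leave alone. Origin: on the underside, 100 mm from the handle's end.
Mind the look-alikes: they are no part of the job. Of the things that look like the gun, the larger one is meant.

How it is judged:
By the outcome, as a careful person would: the job done as asked, in the order asked, and still so for the second after the job is handed in, with the robot touching nothing.
It also fails if it takes over 70 s, if anything falls off the work surface, if the arm or the gripper's body presses on something with over 40 N, if the wrist force passes 120 N, or if a joint passes its speed limit or range.

ROBOT

A 7-joint arm with a two-finger parallel gripper is mounted at the origin on the work surface. World frame = base frame: x ahead of the robot, y to its left, z up, the work surface at z = 0. Lengths are in m, angles in rad, forces in N, time in s.
With the tool pointing down it reaches from about 0.4 to 0.85 m from the base axis. Payload 10.4 kg.
Tool frame: the origin (TCP) lies between the finger pads, 19 mm behind the fingertips; this is the grasp point; z points along the fingers, y is the line along which they close (so a half turn about z gives the same grasp; the last joint's range is limited). The gripper opens to 87 mm and grips with 3 to 60 N. Pads are 19 mm wide; open, the fingers measure 117 mm over their backs; the gripper's body (75 mm by 190 mm) begins 51 mm behind the grasp point.
Start: joints at [1.182, 0.332, -0.065, 1.46, 0.022, 1.35, -0.088], TCP at [0.224, -0.584, 0.241] pointing down, gripper open.
Joint ranges: [-2.6, 2.6], [-0.5, 2.12], [-1.47, 1.34], [0.16, 2.42], [-1.27, 4.41], [0.06, 2.06], [-2.6, 2.6]. Speed limits (rad/s): [2.22, 2.22, 2.79, 2.79, 3.14, 3.14, 3.14].

INTERFACE

Orientations are given as a unit quaternion [x, y, z, w].
In Python, from bench import * gives the robot as it stands.
- The arm moves only by the tool play_rows, never from a script. Its argument "increments" is text: rows parted by semicolons, each of 7 numbers parted by spaces: the turn, a rotation vector about the tool's x, y, z in rad, then the shift along the tool's x, y, z in m, then the opening, from 0 (shut) to 1 (fully open). A call has 1 to 8 rows; each row is the pose to reach, as a shift and turn from the pose commanded when the call began, along the tool's axes at that moment; what a row does not reach only later rows make up. A row lasts 1/10 s, in which the tool goes at most 50 mm and 8.59 degrees, less where a joint would pass 70% of its speed; a pose out of reach is approached as far as the arm can. A call with a gripper value outside its range is refused whole. The fingers move at their own pace and stop on an object; "grip_force" is the grip in N (left out, the last holds). Time passes only in rows, so rows that repeat a pose let the fingers close. It gives the time, the measured TCP pose, the force, the opening and the grip force at its end, in the units of the state.
- read_state(): the state, without advancing time (a new reading comes with each control period).
- camera(name): name is "side" or "top"; returns a dict with "color" (384x512x3 uint8, red, green, blue), "fx", "fy", "cx", "cy" (pixels), "camera_from_world" (4x4, takes a point from world to camera coordinates). Camera axes: x right, y down, z forward; pixel columns grow to the right and rows downward; lengths in m; the calibration is good to about 2 mm. A picture is of the moment at which its call begins. There is no depth.
- close_job(): hands the job in; it is judged then, once.
The state is a dict: "time": time; "joint_positions": joint angles; "joint_vel": joint speeds; "joint_torque": joint torques, N m; "ee_pos": TCP position; "eef_rot": TCP orientation; "ft_force": force on the tool from outside, world axes, zero at the start; "torque": the same for the moment, N m; "width": finger opening in m; "grip_force": force on a finger pad.
Only numpy, scipy, OpenCV 4.12 (cv2) and the standard library are available. Lean on these libraries where they do the work, as an engineer would, in place of code of your own. Each camera call takes 0.05 s, during which the arm holds its last target. There are 200 camera calls.

## Working session

There is one attempt and no reset: what is moved stays moved. The work goes in short steps, Python scripts to look and compute and a tool call to move; the robot and the scene stay as the last step left them, time stands still between calls to the robot, and variables do not carry over. Pictures are saved under pics/ and viewed, at most 10 in all, crops included, and the job is handed in when it is done.

Besides the shell and the picture viewer there is one more tool, called after "Request:" in YAML: its name, and indented under it one key for each argument. play_rows: Moves the arm, as the interface text tells. Its arguments: {"type":"object","properties":{"increments":{"type":"string"},"grip_force":{"type":"number"}},"required":["increments"]}

```bash
mkdir -p pics; cat > h.py <<'E'
from bench import *
import numpy as np, cv2
from scipy.spatial.transform import Rotation as R
def ray(c,u,v):
    M=np.array(c["camera_from_world"]);o=-M[:3,:3].T@M[:3,3]
    d=M[:3,:3].T@np.array([(u-c["cx"])/c["fx"],(v-c["cy"])/c["fy"],1]);return o,d
def onz(c,u,v,z):
    o,d=ray(c,u,v);return o+d*(z-o[2])/d[2]
def proj(c,p):
    M=np.array(c["camera_from_world"]);q=M[:3,:3]@np.array(p)+M[:3,3]
    return np.array([c["cx"]+c["fx"]*q[0]/q[2],c["cy"]+c["fy"]*q[1]/q[2]])
def two(c1,p1,c2,p2):
    o1,d1=ray(c1,*p1);o2,d2=ray(c2,*p2)
    s=np.linalg.lstsq(np.stack([d1,-d2],1),o2-o1,rcond=None)[0]
    a,b=o1+s[0]*d1,o2+s[1]*d2;return (a+b)/2,np.linalg.norm(a-b)
E
python3 - <<'E'
from h import *
for n in("top","side"):
    c=camera(n);np.save(n+".npy",c,allow_pickle=True)
    cv2.imwrite(f"pics/{n}0.png",cv2.resize(c["color"][:,:,::-1],(800,600),interpolation=cv2.INTER_CUBIC))
    print(n,c["fx"],c["cx"],c["cy"],np.round(c["camera_from_world"],3).tolist())
s=read_state();print(s)
E
```

```text
top 408.5171530024643 256.930552055472 187.66091805735644 [[0.0, -1.0, 0.018, -0.037], [-0.995, -0.002, -0.098, 0.453], [0.098, -0.018, -0.995, 1.391], [0.0, 0.0, 0.0, 1.0]]
side 389.803991364467 251.10673708006948 194.16905069131587 [[-0.814, -0.581, -0.0, 0.366], [-0.441, 0.618, -0.651, 0.296], [0.378, -0.529, -0.759, 1.26], [0.0, 0.0, 0.0, 1.0]]
{'time': 0.1, 'joint_positions': array([ 1.18239251,  0.33282595, -0.06473915,  1.46089726,  0.02159842,
        1.34987021, -0.08851253]), 'joint_vel': array([-0.00017343, -0.00207149,  0.00126167, -0.00443243, -0.00046806,
        0.00126761,  0.00132669]), 'joint_torque': array([ 2.63350514e-03, -6.24545431e+01,  2.54825363e-02, -3.90715492e+01,
       -6.13925094e-02,  3.66374175e-02,  1.34416885e-05]), 'ee_pos': array([ 0.22346324, -0.58332971,  0.24050372]), 'eef_rot': array([ 9.83315795e-01,  1.81905527e-01, -1.40580407e-04, -6.37277695e-04]), 'ft_force': array([0.093524  , 0.24839261, 0.43380505]), 'torque': array([ 0.00497933, -0.00103769,  0.00317012]), 'grip_force': 0.0, 'width': 0.0872352850805744}
```

View pics/top0.png

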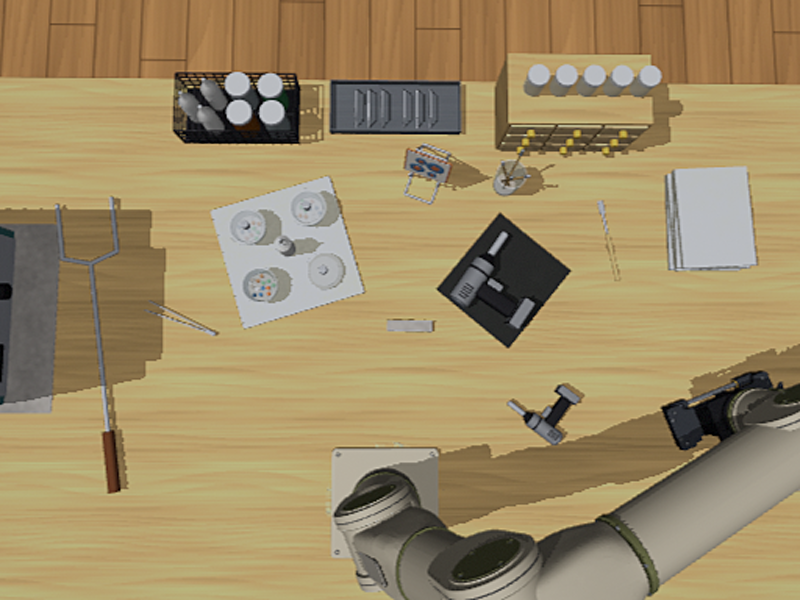

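View pics/side0.png

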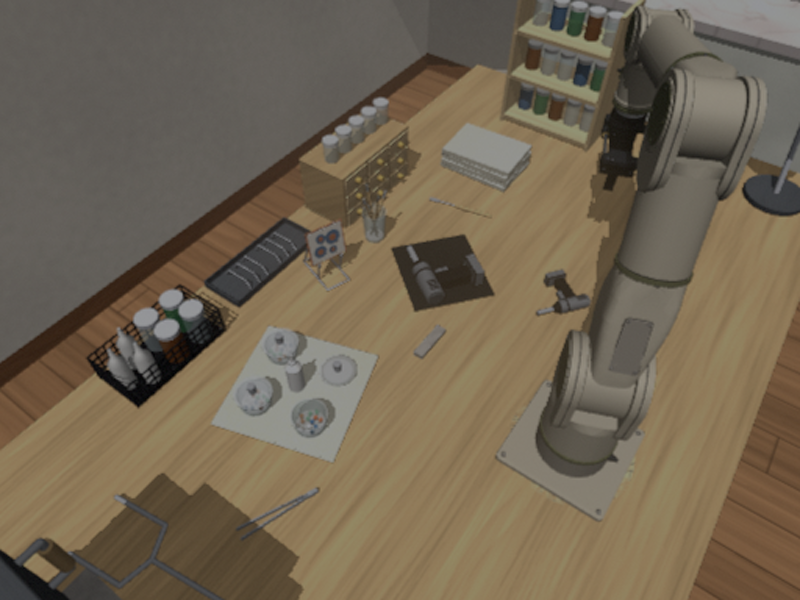

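Top view (800x600 scale) shows two guns: one on the mat at (485,285) and a smaller one at (545,415). The mat gun is larger and matches the description. On the board, the open dish with chips and no knob is at (262,285), and the covered dishes are at (248,227) and (309,209). The thing at (325,271) looks flat with a knob, so it should be the loose lid. I'll check both in an enlarged crop.

```bash
python3 - <<'E'
from h import *
t=np.load("top.npy",allow_pickle=True).item()["color"][:,:,::-1];s=np.load("side.npy",allow_pickle=True).item()["color"][:,:,::-1]
def cr(i,x,y,w,h,k=4):return cv2.resize(i[y:y+h,x:x+w],None,fx=k,fy=k,interpolation=cv2.INTER_CUBIC)
a=np.hstack([cr(t,134,112,100,75),cr(t,275,132,100,75)])
b=np.hstack([cr(s,136,206,100,75),cr(t,240,85,100,75)])
cv2.imwrite("pics/crop1.png",np.vstack([a,b]))
E
```

```text
(no output)
```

View pics/crop1.png

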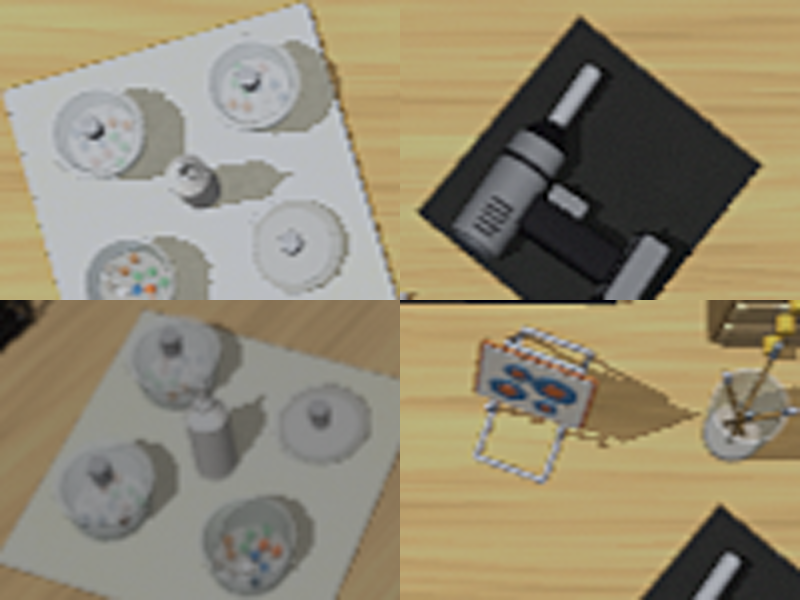

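Confirmed in the crop. Lid, lying flat with its knob: upper-left panel at (300,246). Open dish: (133,285). The gun on the mat is the big one. Next, precise pixel readings.

```bash
python3 - <<'E'
from h import *
T=np.load("top.npy",allow_pickle=True).item();S=np.load("side.npy",allow_pickle=True).item()
t=T["color"][:,:,::-1];s=S["color"][:,:,::-1]
def cr(i,x,y,w,h,k):
    o=cv2.resize(i[y:y+h,x:x+w],None,fx=k,fy=k,interpolation=cv2.INTER_CUBIC)
    for g in range(0,w,5):cv2.line(o,(int((g+.5)*k),0),(int((g+.5)*k),4 if g%10 else 9),(0,0,255),1)
    for g in range(0,h,5):cv2.line(o,(0,int((g+.5)*k)),(4 if g%10 else 9,int((g+.5)*k)),(0,0,255),1)
    return cv2.convertScaleAbs(o,alpha=1.15)
A=np.vstack([np.hstack([cr(t,188,158,40,30,10),cr(t,148,167,40,30,10)]),np.hstack([cr(s,197,222,40,30,10),cr(s,180,252,40,30,10)])])
cv2.imwrite("pics/crop2.png",A)
B=np.vstack([np.hstack([cr(t,283,142,66,50,6)[:,:396],cr(t,250,85,50,38,8)[:300]]),np.hstack([cr(s,250,148,66,50,6)[:300,:396],cr(s,190,138,50,38,8)[:300]])])if 0 else np.vstack([np.hstack([cr(t,283,142,60,50,6),cr(t,253,90,55,37,8)[:300,:440][:296] if 0 else cr(t,253,90,40,30,10)]),np.hstack([cr(s,250,148,60,50,6),cr(s,192,138,40,50,6) if 0 else cr(s,190,138,40,30,10)])])
cv2.imwrite("pics/crop3.png",B);print(B.shape)
for n,c,img,box in(("top",T,t,(130,110,110,105)),("side",S,s,(130,200,120,100))):
    x,y,w,h=box;hsv=cv2.cvtColor(img[y:y+h,x:x+w],cv2.COLOR_BGR2HSV)
    m=((hsv[...,1]<45)&(hsv[...,2]>90)).astype(np.uint8)
    ct=max(cv2.findContours(m,0,2)[0],key=cv2.contourArea)[:,0]+[x,y]
    P=np.array([onz(c,*p,.006)[:2] for p in ct],np.float32)
    r=cv2.minAreaRect(P);print(n,"board",r)
g=t[130:220,275:370];hsv=cv2.cvtColor(g,cv2.COLOR_BGR2HSV)
m=cv2.morphologyEx((hsv[...,2]<75).astype(np.uint8),cv2.MORPH_CLOSE,np.ones((15,15)))
ct=max(cv2.findContours(m,0,2)[0],key=cv2.contourArea)[:,0]+[275,130]
print("mat",cv2.minAreaRect(np.array([onz(T,*p,.003)[:2] for p in ct],np.float32)))
mm=((hsv[...,2]>85)&(hsv[...,1]<50)).astype(np.uint8)
n,l,st,ce=cv2.connectedComponentsWithStats(mm)
for i in range(1,n):
    if st[i,4]<8:continue
    p=np.argwhere(l==i)[:,::-1]+[275,130];P=np.array([onz(T,*q,.027)[:2] for q in p],np.float32)
    v=cv2.fitLine(P,2,0,.01,.01).ravel();pr=(P-v[2:])@v[:2]
    print("gun comp",st[i,4],ce[i]+[275,130],P.mean(0),"ang",np.arctan2(v[1],v[0]),pr.min(),pr.max())
E
```

```text
(600, 760, 3)
top board ((0.550196647644043, 0.2212778627872467), (0.27968671917915344, 0.2809649705886841), 17.089672088623047)
side board ((0.550825834274292, 0.21900683641433716), (0.2797758877277374, 0.28510650992393494), 17.20798683166504)
mat ((0.48778417706489563, -0.26614466309547424), (0.23787200450897217, 0.25957775115966797), 49.43071365356445)
gun comp 78 [318.48717949 155.19230769] [ 0.5666249 -0.2514194] ang -0.6109898 -0.030010393 0.029235668
gun comp 70 [308.67142857 169.2       ] [ 0.51722914 -0.21650131] ang 1.0208722 -0.02080979 0.021917671
gun comp 249 [299.42570281 182.18875502] [ 0.47180185 -0.18389326] ang -0.63120496 -0.04294084 0.0400562
gun comp 42 [316.5        181.76190476] [ 0.47339362 -0.24314788] ang 1.0256114 -0.017293286 0.016457293
gun comp 145 [333.65517241 199.9862069 ] [ 0.4102643  -0.30164257] ang -0.6014751 -0.033272598 0.03452617
gun comp 14 [275.5 208. ] [ 0.38237497 -0.10062232] ang -0.0045894627 -0.010310252 0.010318966
```

View pics/crop2.png

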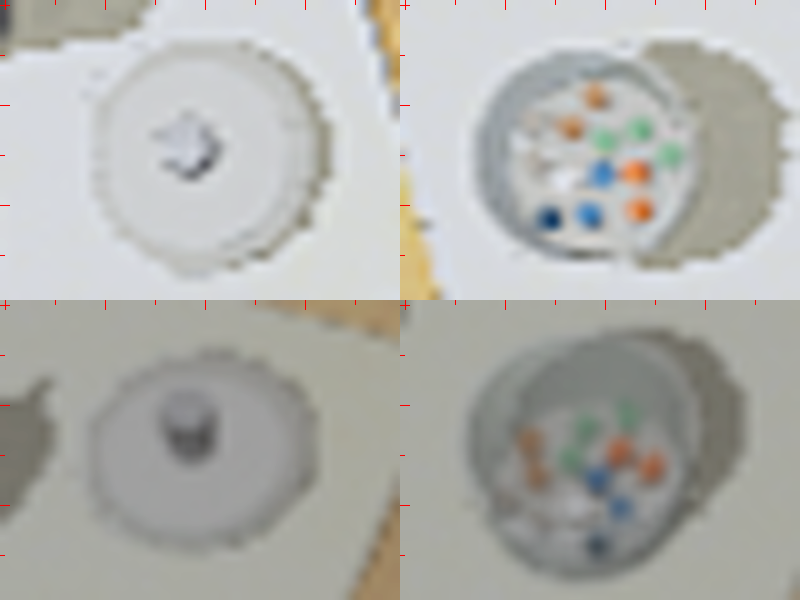

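View pics/crop3.png

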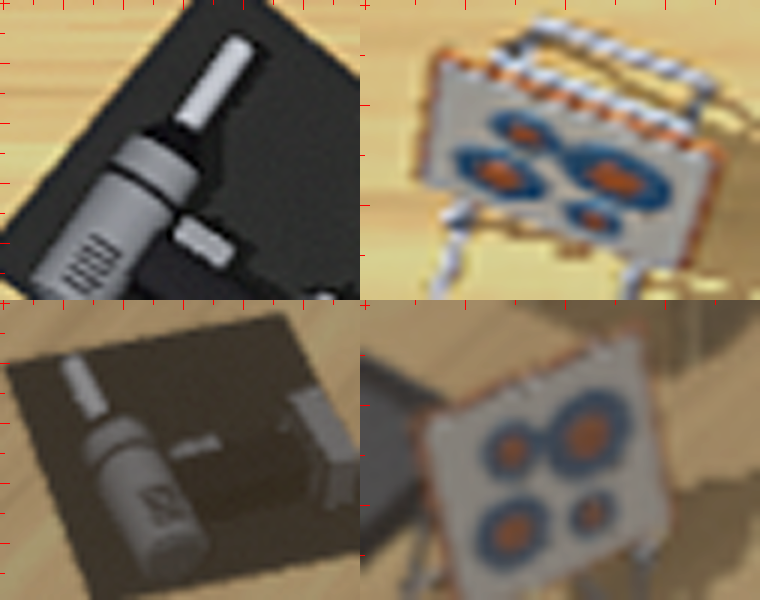

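Readings: top crop has the lid plate at about (93-330, 40-275) with the knob at (190,148), and the dish rim at (477-700, 48-262). Plaque corners are at top (440,58), (718,152), (688,268), (422,180), and side (428,420), (640,338), (672,525). The gun tube, trigger and foot are clear as well. Converting to world now.

```bash
python3 - <<'E'
from h import *
np.set_printoptions(precision=4,suppress=True)
T=np.load("top.npy",allow_pickle=True).item();S=np.load("side.npy",allow_pickle=True).item()
n=lambda u,v,x,y,k=10:((u+.5)/k-.5+x,(v+.5)/k-.5+y)
b=np.array([.5505,.2202]);a=np.radians(17.15);u=np.array([np.cos(a),np.sin(a)]);v=np.array([-u[1],u[0]])
lid=b-.068*u-.068*v;dish=b-.068*u+.068*v
print("nominal",lid,dish)
inv=lambda p,x,y,c:((proj(c,p)-[x,y]+.5)*10-.5)
for nm,c,(x,y),(x2,y2) in(("top",T,(188,158),(148,167)),("side",S,(197,222),(180,252))):
    print(nm,"pred lid plate",inv([*lid,.015],x,y,c),"knobtop",inv([*lid,.039],x,y,c),"rim",inv([*dish,.046],x2,y2,c),"foot",inv([*dish,.006],x2,y2,c))
    ang=np.linspace(0,2*np.pi,60)
    for q,z,r,xx,yy in((lid,.015,.042,x,y),(dish,.046,.04,x2,y2)):
        e=np.array([inv([q[0]+r*np.cos(w),q[1]+r*np.sin(w),z],xx,yy,c) for w in ang]);print("  ext",e.min(0),e.max(0))
tp=[(80,58),(358,152),(328,268),(62,180)];sp=[(68,120),(280,38),(312,225)]
P=[]
for q,w in zip(tp,sp):
    p,e=two(T,n(*q,253,90),S,n(*w,190,138));P.append(p);print("plq",p,e)
P=np.array(P);print(np.linalg.norm(P[1]-P[0]),np.linalg.norm(P[2]-P[1]),"mid",(P[0]+P[2])/2)
d=P[0]-P[1];print("yaw from top edge (y axis)",np.arctan2(-d[0],d[1]))
# assumed heights: top corners z=.115+.05cos, bottom .065
for h,i,j in((.115+.0495,0,1),(.115-.0495,3,2)):
    A=onz(T,*n(*tp[i],253,90),h);B=onz(T,*n(*tp[j],253,90),h);d=A-B
    print("edge",A,B,np.linalg.norm(d),np.arctan2(-d[0],d[1]))
# gun: tip in top panel (offset 283,142,6), side (250,148,6)
p,e=two(T,n(247,40,283,142,6),S,n(70,358-300,250,148,6));print("tip",p,e)
print("trig top z36",onz(T,316.5,181.76,.036),"foot z51",onz(T,333.65,199.98,.05))
E
```

```text
nominal [0.5056 0.1352] [0.4655 0.2651]
top pred lid plate [199.5485 151.6891] knobtop [192.4082 142.2949] rim [204.9482 165.6425] foot [227.6441 178.1058]
  ext [78.6532 32.4632] [320.2356 271.4478]
  ext [86.4854 48.7502] [323.1506 283.0394]
side pred lid plate [193.5277 144.3447] knobtop [188.7575 104.8931] rim [200.8548 120.666 ] foot [212.995  182.9185]
  ext [73.628  47.0765] [313.2124 245.4738]
  ext [76.4959 14.6056] [324.7957 231.0845]
plq [ 0.7322 -0.0462  0.1673] 0.002225635047935002
plq [ 0.7052 -0.1355  0.1566] 0.002705303265592605
plq [ 0.6934 -0.1333  0.0658] 0.0005199257822725115
0.0939145432431221 0.09157970081680246 mid [ 0.7128 -0.0897  0.1166]
yaw from top edge (y axis) -0.2935642144386447
edge [ 0.7341 -0.0457  0.1645] [ 0.704  -0.1341  0.1645] 0.09337585259716329 -0.3287175995909495
edge [ 0.724  -0.0423  0.0655] [ 0.6937 -0.1332  0.0655] 0.09582849644629715 -0.3215695339881933
tip [ 0.5907 -0.2691  0.0319] 0.0009212200001868988
trig top z36 [ 0.4724 -0.2417  0.036 ] foot z51 [ 0.4087 -0.2968  0.05  ]
```

```bash
python3 - <<'E'
from h import *
T=np.load("top.npy",allow_pickle=True).item();S=np.load("side.npy",allow_pickle=True).item()
for nm,c,win in (("topdish",T,(150,166,36,32)),("toplid",T,(190,156,36,34)),("sidedish",S,(182,250,38,36)),("sidelid",S,(199,222,36,28))):
    x,y,w,h=win;g=c["color"][y:y+h,x:x+w].astype(int)
    bg=np.median(g[g.sum(2)>np.percentile(g.sum(2),75)],0);print(nm,"bg",bg,"x0",x,"y0",y)
    d=(g-bg);val=-d.mean(2);hue=(g[...,2]-g[...,0])-(bg[2]-bg[0])
    # s: shadow (warm), o: glass darker than bg, chips etc
    for r in range(h):print("%3d "%(y+r)+"".join("." if val[r,k]<4 else("s" if hue[r,k]<-5 and val[r,k]>18 else("+" if val[r,k]<12 else "#")) for k in range(w)))
E
```

```text
topdish bg [187. 190. 194.] x0 150 y0 166
166 ....................................
167 ....................................
168 ....................................
169 ....................................
170 ....................................
171 ...................+#+ssssss+.......
172 ............+######+.+sssssssss+....
173 ..........##########sssssssssssss+..
174 ........+############sssssssssssss+.
175 .......+########sss##s#ssssssssssss#
176 .......######sssssssssss#ssssssssss#
177 ......##########ssssssssssssssssssss
178 ......####sssssss#sss##sssssssssssss
179 .....#####sssssss##s####ssssssssssss
180 .....######s#ssss########s#sssssssss
181 .....#####+sssss###########sssssssss
182 .....#####ss##ssssss#######sssssssss
183 .....#####ssssss####sss####sssssssss
184 .....#####sss+..####ssss#s#sssssssss
185 .....#####sss..#####sss###ssssssssss
186 .....#####s#s#+#sss##sss###sssssssss
187 ......####s###s#####ssss##sssssssss#
188 ......+###s###s#####ssss+#sssssssss#
189 s#.....###########s#sss##sssssssss#.
190 #.......####ss##ssss####sssssssss#..
191 s........+####ss###sss##sssss
[... 3769 characters left out ...]
...
233 ###+...+##+++#######+++++#####......
234 #s##..+##++++#######++++++####......
235 ##s#..+#+++++#######++++++####......
236 s###..+#++++++######++++++####......
237 #s##..+#++++++######++++++####......
238 ss#...+#+++++++####+++++++####......
239 s##..++##+++++++++++++++++####......
240 ##....+##++++++++++++++++#####......
241 #.....+##+++++++++++++++#####.......
242 #......+##+++++++++++++#####........
243 .......+###+++++++++++#####........+
244 ........++###+++++++######.........#
245 .........++##############..........s
246 ...........++##########...........+s
247 ..............+++++...............ss
248 .................................+ss
249 .................................#ss
```

```bash
cat >> h.py <<'E'
np.set_printoptions(precision=4,suppress=True)
def tool(yang,pitch=0):
    """tool y along horizontal angle yang (rad) tipped down by pitch, z as near down as possible"""
    y=np.array([np.cos(yang)*np.cos(pitch),np.sin(yang)*np.cos(pitch),-np.sin(pitch)])
    x=np.array([-np.sin(yang),np.cos(yang),0]);return R.from_matrix(np.stack([x,y,np.cross(x,y)],1))
def go(pos,rot):
    s=read_state();r=R.from_quat(s["eef_rot"]);p=np.array(s["ee_pos"])
    print("t",s["time"],"pos",p,"turn",(r.inv()*rot).as_rotvec(),"shift",r.inv().apply(np.array(pos)-p),"w",s["width"],"gf",s["grip_force"],"F",s["ft_force"])
E
python3 - <<'E'
from h import *
T=np.load("top.npy",allow_pickle=True).item()
print("dropper",onz(T,181,156.5,.12))
a=onz(T,258.75,124.5,.0025);b=onz(T,276.25,130,.0025);d=a-b;print("rod",a,b,np.linalg.norm(d),np.arctan2(-d[0],d[1]))
go([.5046,.1347,.20],tool(np.radians(-72.85)))
E
```

```text
dropper [0.5441 0.2105 0.12  ]
rod [ 0.681  -0.0437  0.0025] [ 0.6614 -0.106   0.0025] 0.06537486202879933 -0.3057591442517661
t 0.1 pos [ 0.2235 -0.5833  0.2405] turn [-0.0013  0.0001  0.0665] shift [ 0.5194 -0.5699  0.0412] w 0.0872352850805744 gf 0.0 F [0.0935 0.2484 0.4338]
```

```bash
python3 - <<'E'
from h import *
go([.5046,.1347,.20],tool(np.radians(-56)))
E
```

```text
t 0.1 pos [ 0.2235 -0.5833  0.2405] turn [-0.0013 -0.0001 -0.2276] shift [ 0.5194 -0.5699  0.0412] w 0.0872352850805744 gf 0.0 F [0.0935 0.2484 0.4338]
```

Request:
play_rows:
  increments: "0 0 0 0.519 -0.57 0.041 1;0 0 0 0.519 -0.57 0.041 1;0 0 0 0.519 -0.57 0.041 1;0 0 0 0.519 -0.57 0.041 1;0 0 0 0.519 -0.57 0.041 1;0 0 0 0.519 -0.57 0.041 1;0 0 0 0.519 -0.57 0.041 1;0 0 0 0.519 -0.57 0.041 1"

```text
time: 0.9
ee_pos: [0.3692, -0.2097, 0.2198]
eef_rot: [0.983, 0.182, -0.0, 0.0]
ft_force: [1.0, -0.3, 0.6]
width: 0.0872
grip_force: 0.0
```

```bash
python3 - <<'E'
from h import *
go([.5046,.1347,.20],tool(np.radians(-56)))
E
```

```text
t 0.9 pos [ 0.3692 -0.2097  0.2198] turn [ 0.0004  0.0003 -0.2278] shift [ 0.2496 -0.2732  0.0196] w 0.08723721504298909 gf 0.0 F [ 1.0064 -0.2676  0.5803]
```

Request:
play_rows:
  increments: "0 0 -0.228 0.249 -0.273 0.02 1;0 0 -0.228 0.249 -0.273 0.02 1;0 0 -0.228 0.249 -0.273 0.02 1;0 0 -0.228 0.249 -0.273 0.02 1;0 0 -0.228 0.249 -0.273 0.02 1;0 0 -0.228 0.249 -0.273 0.02 1;0 0 -0.228 0.249 -0.273 0.02 1;0 0 -0.228 0.249 -0.273 0.02 1"

```text
time: 1.7
ee_pos: [0.504, 0.1372, 0.1997]
eef_rot: [0.956, 0.295, 0.0, -0.001]
ft_force: [-1.0, -1.0, -0.1]
width: 0.0868
grip_force: 0.0
```

```bash
python3 - <<'E'
from h import *
go([.5046,.1347,.20],tool(np.radians(-56)))
E
```

```text
t 1.7 pos [0.504  0.1372 0.1997] turn [-0.0021 -0.0011  0.0049] shift [-0.0009  0.0024 -0.0003] w 0.08683572961453549 gf 0.0 F [-1.0449 -0.9549 -0.0612]
```

Request:
play_rows:
  increments: "-0.002 0 0.005 -0.001 0.002 0.05 1;-0.002 0 0.005 -0.001 0.002 0.1 1;-0.002 0 0.005 -0.001 0.002 0.13 1;-0.002 0 0.005 -0.001 0.002 0.145 1;-0.002 0 0.005 -0.001 0.002 0.145 1;-0.002 0 0.005 -0.001 0.002 0.145 1"

```text
time: 2.3
ee_pos: [0.505, 0.1305, 0.0563]
eef_rot: [0.957, 0.29, 0.001, 0.001]
ft_force: [0.1, 0.2, 0.2]
width: 0.0871
grip_force: 0.0
```

```bash
python3 - <<'E'
from h import *
go([.5046,.1347,.039],tool(np.radians(-56)))
for n in("top","side"):
    c=camera(n);im=c["color"][:,:,::-1];q=proj(c,[.505,.135,.04]).astype(int)
    o=cv2.resize(im[q[1]-25:q[1]+25,q[0]-30:q[0]+30],None,fx=6,fy=6,interpolation=cv2.INTER_CUBIC)
    globals()[n]=o;print(q)
cv2.imwrite("pics/a1.png",np.hstack([top,side]))
E
```

```text
t 2.3 pos [0.505  0.1305 0.0563] turn [ 0.0025 -0.0014 -0.0046] shift [ 0.002  -0.0038  0.0173] w 0.08706052696482151 gf 0.0 F [0.1268 0.1645 0.1874]
[206 171]
[215 231]
```

View pics/a1.png

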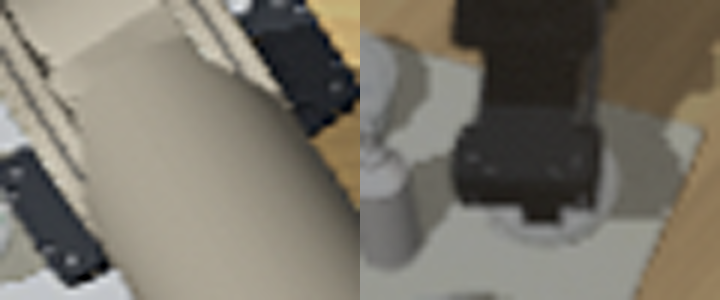

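The gripper hides the knob in both views. The body stands clear of the dropper, and the lid edge shows below the finger (side, 550,235). I'll centre, go down and close.

Request:
play_rows:
  increments: "0.002 -0.001 -0.005 0.002 -0.004 0.01 1;0.002 -0.001 -0.005 0.002 -0.004 0.0175 1;0.002 -0.001 -0.005 0.002 -0.004 0.0175 1;0.002 -0.001 -0.005 0.002 -0.004 0.0175 0;0.002 -0.001 -0.005 0.002 -0.004 0.0175 0;0.002 -0.001 -0.005 0.002 -0.004 0.0175 0;0.002 -0.001 -0.005 0.002 -0.004 0.0175 0;0.002 -0.001 -0.005 0.002 -0.004 0.0175 0"
  grip_force: 10

```text
time: 3.2
ee_pos: [0.5038, 0.1345, 0.0376]
eef_rot: [0.956, 0.293, -0.0, 0.0]
ft_force: [0.4, 0.7, -0.0]
width: 0.055
grip_force: 0.0
```

```bash
python3 - <<'E'
from h import *
go([.5046,.1347,.19],tool(np.radians(-56)))
E
```

```text
t 3.2 pos [0.5038 0.1345 0.0376] turn [0.0002 0.0008 0.0003] shift [ 0.0007  0.0003 -0.1524] w 0.054996933745777986 gf 0.0 F [ 0.3578  0.6837 -0.0308]
```

Request:
play_rows:
  increments: "0 0 0 0 0 0 0;0 0 0 0 0 0 0;0 0 0 0 0 0 0;0 0 0 0 0 0 0;0 0 0 0 0 0 0;0 0 0 0 0 0 0"

```text
time: 3.8
ee_pos: [0.5037, 0.1346, 0.0375]
eef_rot: [0.956, 0.293, -0.0, 0.0]
ft_force: [0.6, -0.4, 0.3]
width: 0.0178
grip_force: 10.0
```

Request:
play_rows:
  increments: "0 0 0 0 0 -0.01 0;0 0 0 0 0 -0.03 0;0 0 0 0 0 -0.07 0;0 0 0 0 0 -0.11 0;0 0 0 0 0 -0.15 0;0 0 0 0 0 -0.15 0;0 0 0 0 0 -0.15 0"

```text
time: 4.5
ee_pos: [0.5042, 0.1346, 0.1886]
eef_rot: [0.956, 0.292, 0.001, 0.001]
ft_force: [0.0, 0.1, -0.1]
width: 0.0173
grip_force: 10.0
```

```bash
python3 - <<'E'
from h import *
go([.4678-.0008,.2706,.19],tool(np.radians(-85)))
E
```

```text
t 4.5 pos [0.5042 0.1346 0.1886] turn [ 0.0013 -0.001   0.5064] shift [ 0.0452 -0.1335 -0.0016] w 0.017258934434787022 gf 9.999946653842926 F [ 0.0066  0.1026 -0.1489]
```

Request:
play_rows:
  increments: "0 0 0.13 0.012 -0.033 0 0;0 0 0.26 0.024 -0.067 0 0;0 0 0.38 0.035 -0.1 0 0;0 0 0.506 0.045 -0.1335 0 0;0 0 0.506 0.045 -0.1335 0 0;0 0 0.506 0.045 -0.1335 0 0;0 0 0.506 0.045 -0.1335 0 0"

```text
time: 5.2
ee_pos: [0.4665, 0.2691, 0.1866]
eef_rot: [0.999, 0.044, -0.001, 0.001]
ft_force: [0.3, -0.4, -1.3]
width: 0.0175
grip_force: 10.0
```

```bash
python3 - <<'E'
from h import *
go([.4670,.2706,.100],tool(np.radians(-85)))
E
```

```text
t 5.2 pos [0.4665 0.2691 0.1866] turn [0.0015 0.0022 0.0007] shift [ 0.0008 -0.0016  0.0866] w 0.017503527894494608 gf 9.999837577342987 F [ 0.3204 -0.3849 -1.2989]
```

Request:
play_rows:
  increments: "0 0 0 0 -0.001 0.04 0;0 0 0 0 -0.001 0.075 0;0 0 0 0 -0.001 0.087 0;0 0 0 0 -0.001 0.087 0;0 0 0 0 -0.001 0.087 0"

```text
time: 5.7
ee_pos: [0.4671, 0.2714, 0.1017]
eef_rot: [0.999, 0.044, 0.0, -0.0]
ft_force: [0.5, 0.1, -0.7]
width: 0.0176
grip_force: 10.0
```

```bash
python3 - <<'E'
from h import *
go([.4670,.2706,.0725],tool(np.radians(-85)))
p=np.array(read_state()["ee_pos"])
for n in("top","side"):
    c=camera(n);np.save(n+"1.npy",c,allow_pickle=True);im=c["color"][:,:,::-1];q=proj(c,[.468,.27,.05]).astype(int)
    k=10;o=cv2.resize(im[q[1]-25:q[1]+25,q[0]-20:q[0]+20],None,fx=k,fy=k,interpolation=cv2.INTER_CUBIC)
    globals()[n]=cv2.convertScaleAbs(o,alpha=1.3);print(n,"origin native",q-[20,25],"pred plate@tcp",[((proj(c,[p[0]+.042*np.cos(a),p[1]+.042*np.sin(a),p[2]-.0315+.009])-q+[20,25]+.5)*k).round(0).tolist() for a in np.radians([0,90,180,270])])
cv2.imwrite("pics/a2.png",np.hstack([top,side]))
E
```

```text
t 5.7 pos [0.4671 0.2714 0.1017] turn [ 0.     -0.0002  0.    ] shift [-0.0001  0.0008  0.0292] w 0.017603759222248463 gf 9.99994620680809 F [ 0.4734  0.059  -0.7005]
top origin native [146 157] pred plate@tcp [[190.0, 125.0], [59.0, 250.0], [184.0, 377.0], [314.0, 251.0]]
side origin native [177 238] pred plate@tcp [[104.0, 152.0], [116.0, 314.0], [306.0, 286.0], [290.0, 126.0]]
```

View pics/a2.png

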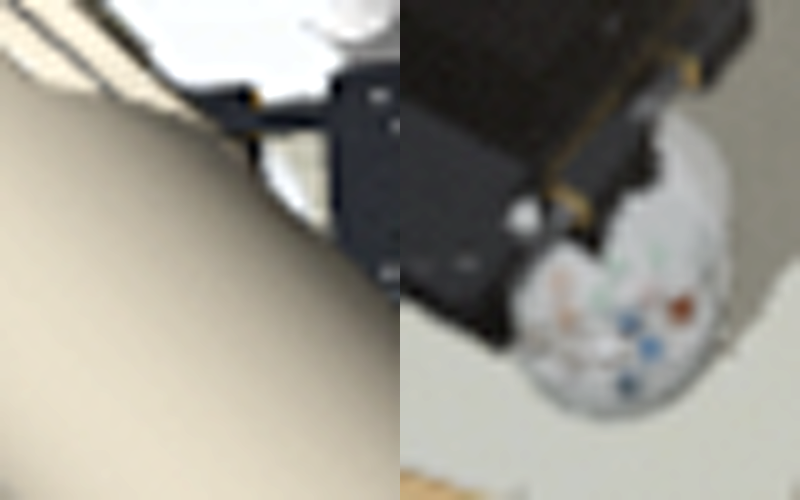

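The lid is held level over the dish and its right edge is where the TCP predicts (side, 332). The dish centre matters most now, so I'll fit circles to the shadow-free arcs of the first pictures.

```bash
python3 - <<'E'
from h import *
from scipy.optimize import least_squares
T=np.load("top.npy",allow_pickle=True).item();S=np.load("side.npy",allow_pickle=True).item()
def edge(c,x,y,dx,dy,th):
    g=cv2.GaussianBlur(c["color"],(0,0),.5).astype(float).mean(2)
    # walk outward->inward along (dx,dy) from 17px out; first crossing of drop th below board
    rs=np.arange(16,6,-.1);m=np.float32([[x+dx*r] for r in rs]),np.float32([[y+dy*r] for r in rs])
    v=cv2.remap(g.astype(np.float32),*m,cv2.INTER_LINEAR).ravel()
    bg=np.median(v[:15]);k=np.argmax(v<bg-th);return (x+dx*rs[k],y+dy*rs[k]) if v[k]<bg-th else None
for nm,c,x,y,z,r,arc in(("dish top",T,166.3,182.5,.046,.04,(130,260)),("lid top",T,208,173,.015,.042,(130,250)),
                    ("dish side",S,198,265,.046,.04,(160,250)),("lid side",S,216.5,236.5,.015,.042,(120,250))):
  for th in(4,8):
    P=[]
    for a in np.radians(np.arange(*arc,6)):
        e=edge(c,x,y,np.cos(a),np.sin(a),th)
        if e:P.append(onz(c,*e,z)[:2])
    P=np.array(P)
    f=lambda q:np.linalg.norm(P-q[:2],axis=1)-q[2]
    s=least_squares(lambda q:np.linalg.norm(P-q,axis=1)-r,P.mean(0),loss="soft_l1",f_scale=.001)
    s2=least_squares(f,[*s.x,r],loss="soft_l1",f_scale=.001)
    print(nm,th,len(P),"fixed r",s.x,np.sqrt(2*s.cost/len(P)),"free",s2.x)
E
```

```text
dish top 4 22 fixed r [0.4681 0.2722] 0.0005120186150448807 free [0.4686 0.274  0.0384]
dish top 8 22 fixed r [0.4681 0.2713] 0.0005590346971850392 free [0.4687 0.2741 0.0377]
lid top 4 18 fixed r [0.5093 0.1352] 0.0020499891284250452 free [0.5116 0.1067 0.0682]
lid top 8 18 fixed r [0.5059 0.1321] 0.001935731260303607 free [0.5112 0.0999 0.073 ]
dish side 4 15 fixed r [0.4685 0.2718] 0.0022327828502364923 free [0.2922 0.177  0.2379]
dish side 8 15 fixed r [0.4666 0.2724] 0.001717551526210773 free [0.4695 0.2734 0.0373]
lid side 4 22 fixed r [0.5074 0.1394] 0.002652004981314733 free [0.5169 0.1451 0.0375]
lid side 8 20 fixed r [0.5034 0.1371] 0.002580808691157045 free [0.5039 0.1375 0.0416]
```

Request:
play_rows:
  increments: "0 0 0 0 -0.0005 0.01 0;0 0 0 0 -0.0005 0.02 0;0 0 0 0 -0.0005 0.022 0;0 0 0 0 -0.0005 0.024 0;0 0 0 0 -0.0005 0.024 0;0 0 0 0 -0.0005 0.024 0"

```text
time: 6.4
ee_pos: [0.4663, 0.2721, 0.0767]
eef_rot: [0.999, 0.044, -0.0, 0.0]
ft_force: [-0.7, 0.3, 3.8]
width: 0.0178
grip_force: 10.0
```

Request:
play_rows:
  increments: "0 0 0 0 0 0.001 0;0 0 0 0 0 0.002 0;0 0 0 0 0 0.003 0;0 0 0 0 0 0.003 0;0 0 0 0 0 0.003 0"

```text
time: 6.9
ee_pos: [0.4665, 0.273, 0.0746]
eef_rot: [0.999, 0.044, 0.0, -0.0]
ft_force: [-2.1, 1.8, 10.9]
width: 0.0181
grip_force: 10.2
```

```bash
python3 - <<'E'
from h import *
for i in range(3):
    s=read_state();print(s["ft_force"],s["torque"],s["ee_pos"],s["width"])
c=camera("side");im=c["color"][:,:,::-1];q=proj(c,[.468,.27,.05]).astype(int)
cv2.imwrite("pics/a3.png",cv2.convertScaleAbs(cv2.resize(im[q[1]-25:q[1]+30,q[0]-30:q[0]+30],None,fx=10,fy=10,interpolation=cv2.INTER_CUBIC),alpha=1.4))
E
```

```text
[-2.1262  1.7596 10.895 ] [0.0241 0.5736 0.0299] [0.4665 0.273  0.0746] 0.018118638710746395
[-2.1262  1.7596 10.895 ] [0.0241 0.5736 0.0299] [0.4665 0.273  0.0746] 0.018118638710746395
[-2.1262  1.7596 10.895 ] [0.0241 0.5736 0.0299] [0.4665 0.273  0.0746] 0.018118638710746395
```

View pics/a3.png

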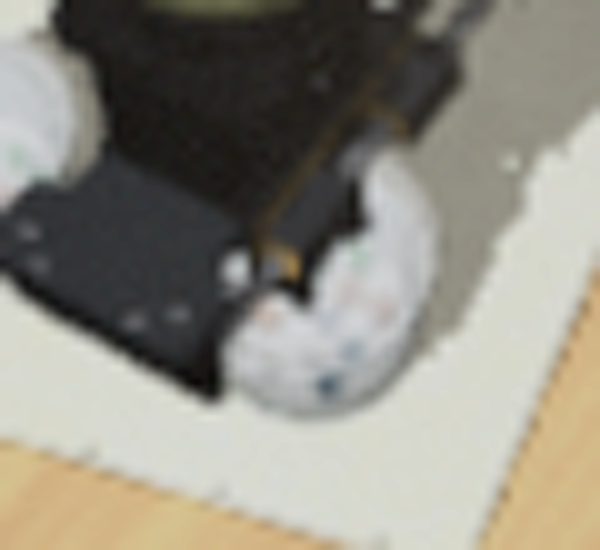

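Request:
play_rows:
  increments: "0 0 0 0 0 -0.0025 0;0 0 0 0 0 -0.0025 0;0 0 0 0 0 -0.0025 0;0 0 0 0 0 -0.0025 0"

```text
time: 7.35
ee_pos: [0.4664, 0.272, 0.076]
eef_rot: [0.999, 0.044, -0.0, 0.0]
ft_force: [0.1, 1.7, 3.1]
width: 0.0179
grip_force: 10.0
```

```bash
python3 - <<'E'
from h import *
s=read_state();print(s["ft_force"],s["torque"],s["ee_pos"],s["width"])
E
```

```text
[0.1443 1.7401 3.0595] [ 0.1937 -0.0546  0.0225] [0.4664 0.272  0.076 ] 0.01789611327434639
```

Request:
play_rows:
  increments: "0 0 0 0.001 0 0 0;0 0 0 0.0015 0 0 0;0 0 0 0.002 0 0 0;0 0 0 0.0025 0 0 0;0 0 0 0.003 0 0 0;0 0 0 0.003 0 0 0"

```text
time: 7.95
ee_pos: [0.4685, 0.2721, 0.0759]
eef_rot: [0.999, 0.044, -0.001, 0.001]
ft_force: [-4.5, 0.5, 6.5]
width: 0.0182
grip_force: 10.1
```

```bash
python3 - <<'E'
from h import *
s=read_state();print(s["ft_force"],s["torque"],s["ee_pos"],s["width"])
E
```

```text
[-4.507   0.5453  6.4812] [-0.1808  1.0594 -0.1054] [0.4685 0.2721 0.0759] 0.01817798128464401
```

Request:
play_rows:
  increments: "0 0 0 0 0 -0.003 0;0 0 0 -0.0015 -0.0025 -0.004 0;0 0 0 -0.0015 -0.0025 -0.004 0;0 0 0 -0.0015 -0.0025 -0.004 0;0 0 0 -0.0015 -0.0025 -0.002 0;0 0 0 -0.0015 -0.0025 0 0;0 0 0 -0.0015 -0.0025 0.001 0;0 0 0 -0.0015 -0.0025 0.001 0"

```text
time: 8.75
ee_pos: [0.4674, 0.2744, 0.0746]
eef_rot: [0.999, 0.044, -0.001, 0.0]
ft_force: [-0.4, 1.5, -0.8]
width: 0.0177
grip_force: 9.9
```

```bash
python3 - <<'E'
from h import *
s=read_state();print(s["ft_force"],s["torque"],s["ee_pos"],s["width"])
E
```

```text
[-0.3657  1.5345 -0.8003] [0.0227 0.024  0.0016] [0.4674 0.2744 0.0746] 0.01769888442884487
```

No vertical force at 74.6 mm, so the plug has entered the mouth. Lowering slowly.

Request:
play_rows:
  increments: "0 0 0 0 -0.0005 0.001 0;0 0 0 0 -0.0005 0.002 0;0 0 0 0 -0.0005 0.002 0;0 0 0 0 -0.0005 0.002 0"

```text
time: 9.15
ee_pos: [0.4675, 0.275, 0.073]
eef_rot: [0.999, 0.044, -0.0, 0.0]
ft_force: [-0.5, -1.1, -0.0]
width: 0.018
grip_force: 10.0
```

```bash
python3 - <<'E'
from h import *
s=read_state();print(s["ft_force"],s["torque"],s["ee_pos"],s["width"])
E
```

```text
[-0.5079 -1.0811 -0.0411] [ 0.0341  0.0315 -0.0218] [0.4675 0.275  0.073 ] 0.01796647300603515
```

Request:
play_rows:
  increments: "0 0 0 0 0 0.0006 0;0 0 0 0 0 0.0012 0;0 0 0 0 0 0.0018 0;0 0 0 0 0 0.0018 0;0 0 0 0 0 0.0018 0"

```text
time: 9.65
ee_pos: [0.4677, 0.2748, 0.0719]
eef_rot: [0.999, 0.044, -0.0, 0.001]
ft_force: [-3.3, -3.1, 11.3]
width: 0.0177
grip_force: 10.0
```

Request:
play_rows:
  increments: "0 0 0 0 0 -0.0012 0;0 0 0 0 0 -0.0012 0;0 0 0 0 0 -0.0012 0.4;0 0 0 0 0 -0.0012 0.4;0 0 0 0 0 -0.0012 0.4;0 0 0 0 0 -0.0012 0.4;0 0 0 0 0 -0.0012 0.4;0 0 0 0 0 -0.0012 0.4"

```text
time: 10.45
ee_pos: [0.4674, 0.275, 0.0723]
eef_rot: [0.999, 0.044, -0.0, 0.0]
ft_force: [1.1, 0.7, -0.3]
width: 0.0348
grip_force: 0.0
```

Request:
play_rows:
  increments: "0 0 0 0 0 -0.02 0.4;0 0 0 0 0 -0.05 0.4;0 0 0 0 0 -0.1 0.6;0 0 0 0 0 -0.15 1;0 0 0 0 0 -0.18 1;0 0 0 0 0 -0.18 1"

```text
time: 11.05
ee_pos: [0.469, 0.2765, 0.257]
eef_rot: [0.999, 0.044, 0.003, -0.001]
ft_force: [0.4, 0.8, -0.4]
width: 0.0587
grip_force: 0.0
```

```bash
python3 - <<'E'
from h import *
go([.4577,-.2308,.16],tool(-.615))
go([.4577,-.2308,.16],tool(-.615+np.pi))
E
```

```text
t 11.05 pos [0.469  0.2765 0.257 ] turn [ 0.001  -0.0065 -0.8679] shift [-0.0564  0.5045  0.0958] w 0.05867081772101633 gf 0.0 F [ 0.3679  0.8173 -0.4247]
t 11.05 pos [0.469  0.2765 0.257 ] turn [-0.0078 -0.0012  2.2737] shift [-0.0564  0.5045  0.0958] w 0.05867081772101633 gf 0.0 F [ 0.3679  0.8173 -0.4247]
```

Request:
play_rows:
  increments: "0 0 -0.868 -0.056 0.504 0.02 1;0 0 -0.868 -0.056 0.504 0.02 1;0 0 -0.868 -0.056 0.504 0.02 1;0 0 -0.868 -0.056 0.504 0.02 1;0 0 -0.868 -0.056 0.504 0.02 1;0 0 -0.868 -0.056 0.504 0.02 1;0 0 -0.868 -0.056 0.504 0.02 1;0 0 -0.868 -0.056 0.504 0.02 1"

```text
time: 11.85
ee_pos: [0.4605, -0.0659, 0.2386]
eef_rot: [0.887, 0.462, -0.001, 0.0]
ft_force: [0.5, -0.9, 0.3]
width: 0.0872
grip_force: 0.0
```

```bash
python3 - <<'E'
from h import *
go([.4577,-.2308,.12],tool(-.615))
ims=[]
for n in("top","side"):
    c=camera(n);np.save(n+"2.npy",c,allow_pickle=True);im=c["color"][:,:,::-1];q=proj(c,[.48,.22,.05]).astype(int)
    ims.append(cv2.convertScaleAbs(cv2.resize(im[q[1]-35:q[1]+35,q[0]-35:q[0]+35],None,fx=5,fy=5,interpolation=cv2.INTER_CUBIC),alpha=1.2))
cv2.imwrite("pics/a4.png",np.hstack(ims))
E
```

```text
t 11.85 pos [ 0.4605 -0.0659  0.2386] turn [-0.0004  0.0012  0.0056] shift [-0.1367  0.0921  0.1188] w 0.08716531624115212 gf 0.0 F [ 0.4848 -0.8704  0.3382]
```

View pics/a4.png

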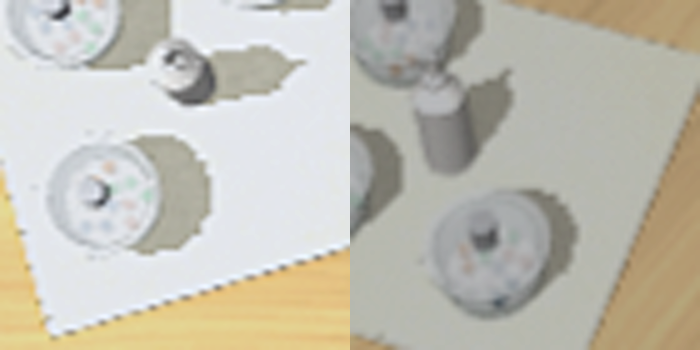

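The lid is seated and level, with its knob central, like the covered dishes: top (98,192), side (485,235). Now the gun.

Request:
play_rows:
  increments: "0 0 0.005 -0.137 0.092 0.1 1;0 0 0.005 -0.137 0.092 0.1 1;0 0 0.005 -0.137 0.092 0.1 1;0 0 0.005 -0.137 0.092 0.1 1;0 0 0.005 -0.137 0.092 0.1 1;0 0 0.005 -0.137 0.092 0.1 1;0 0 0.005 -0.137 0.092 0.1 1"

```text
time: 12.65
ee_pos: [0.4576, -0.2285, 0.1395]
eef_rot: [0.889, 0.458, -0.0, 0.0]
ft_force: [-0.1, -0.0, 0.6]
width: 0.0869
grip_force: 0.0
```

```bash
python3 - <<'E'
from h import *
go([.4577,-.2308,.0275],tool(-.615))
E
```

```text
t 12.65 pos [ 0.4576 -0.2285  0.1395] turn [-0.0001  0.0005 -0.0037] shift [-0.0018  0.0015  0.112 ] w 0.08686216378861578 gf 0.0 F [-0.113  -0.0491  0.5751]
```

Request:
play_rows:
  increments: "0 0 -0.004 -0.001 0.001 0.045 1;0 0 -0.004 -0.001 0.001 0.08 1;0 0 -0.004 -0.001 0.001 0.1 1;0 0 -0.004 -0.001 0.001 0.112 1;0 0 -0.004 -0.001 0.001 0.112 1;0 0 -0.004 -0.001 0.001 0.112 1"

```text
time: 13.25
ee_pos: [0.4581, -0.231, 0.0285]
eef_rot: [0.888, 0.46, 0.0, 0.001]
ft_force: [0.7, 0.1, 0.4]
width: 0.087
grip_force: 0.0
```

```bash
python3 - <<'E'
from h import *
go([.4577,-.2308,.0275],tool(-.615))
E
```

```text
t 13.25 pos [ 0.4581 -0.231   0.0285] turn [ 0.0012  0.0006 -0.0002] shift [-0.0001 -0.0005  0.001 ] w 0.08695773692229132 gf 0.0 F [0.7496 0.1107 0.4499]
```

Request:
play_rows:
  increments: "0 0 0 0 0 0.001 0;0 0 0 0 0 0.001 0;0 0 0 0 0 0.001 0;0 0 0 0 0 0.001 0;0 0 0 0 0 0.001 0;0 0 0 0 0 0.001 0;0 0 0 0 0 0.001 0;0 0 0 0 0 0.001 0"
  grip_force: 8

```text
time: 14.05
ee_pos: [0.457, -0.231, 0.0264]
eef_rot: [0.888, 0.459, -0.001, -0.0]
ft_force: [-3.1, 1.9, 5.4]
width: 0.048
grip_force: 8.0
```

```bash
python3 - <<'E'
from h import *
go([.4577,-.2308,.0275],tool(-.615))
E
```

```text
t 14.05 pos [ 0.457  -0.231   0.0264] turn [-0.0008  0.0011 -0.0009] shift [ 0.0006  0.0004 -0.0011] w 0.047987192461040815 gf 7.991307786433026 F [-3.1375  1.8885  5.3635]
```

Request:
play_rows:
  increments: "0 0 0 0 0 -0.01 0;0 0 0 0 0 -0.03 0;0 0 0 0 0 -0.06 0;0 0 0 0 0 -0.09 0;0 0 0 0 0 -0.12 0;0 0 0 0 0 -0.12 0;0 0 0 0 0 -0.12 0;0 0 0 0 0 -0.12 0"

```text
time: 14.85
ee_pos: [0.4564, -0.2308, 0.1449]
eef_rot: [0.888, 0.459, -0.001, -0.001]
ft_force: [-0.3, 0.1, -3.6]
width: 0.0484
grip_force: 8.0
```

```bash
python3 - <<'E'
from h import *
mid=np.array([.7135,-.0892,.115]);psi=-.318
rot=tool(psi,.14);M=rot.as_matrix();ex=M[:,1];ey=np.array([-np.sin(psi),np.cos(psi),0])
print("tcp target",mid-.2025*ex-.046*ey)
go(mid-.2025*ex-.046*ey-.06*ex,rot)
for n in("top","side"):np.save(n+"3.npy",camera(n),allow_pickle=True)
# gun yaw in hand from top view: light tube / foot components
c=np.load("top3.npy",allow_pickle=True).item();p=np.array(read_state()["ee_pos"])
print("gun tip pred px",proj(c,p+.13*tool(-.615).as_matrix()[:,1]+.046*np.array([np.sin(.615),np.cos(.615),0])))
q=proj(c,p).astype(int);g=c["color"][q[1]-40:q[1]+40,q[0]-40:q[0]+40];h=cv2.cvtColor(g,cv2.COLOR_RGB2HSV)
n,l,st,ce=cv2.connectedComponentsWithStats(((h[...,2]>100)&(h[...,1]<40)).astype(np.uint8))
for i in range(1,n):
    if st[i,4]<25:continue
    a=np.argwhere(l==i)[:,::-1]+q-40;P=np.array([onz(c,*k,p[2])[:2] for k in a],np.float32);v=cv2.fitLine(P,2,0,.01,.01).ravel();e=(P-v[2:])@v[:2]
    print(st[i,4],ce[i]+q-40,P.mean(0)-p[:2],np.arctan2(v[1],v[0]),np.ptp(e))
E
```

```text
tcp target [ 0.5087 -0.0702  0.1433]
t 14.85 pos [ 0.4564 -0.2308  0.1449] turn [ 0.1363 -0.02   -0.2975] shift [ 0.1438 -0.107  -0.0066] w 0.04839224099232822 gf 7.990820652921684 F [-0.3316  0.1494 -3.6289]
gun tip pred px [329.7891 141.7368]
2712 [337.4779 186.2574] [-0.0103 -0.0595] -0.14536522 0.25860488
67 [313.806  163.1045] [0.0633 0.0149] 1.0417109 0.03779793
216 [304.1528 176.1991] [0.0212 0.0461] -0.7165192 0.08042739
```

Request:
play_rows:
  increments: "0.034 -0.005 -0.075 0.036 -0.027 -0.002 0;0.068 -0.01 -0.15 0.072 -0.054 -0.004 0;0.102 -0.015 -0.225 0.108 -0.08 -0.006 0;0.136 -0.02 -0.2975 0.144 -0.107 -0.007 0;0.136 -0.02 -0.2975 0.144 -0.107 -0.007 0;0.136 -0.02 -0.2975 0.144 -0.107 -0.007 0;0.136 -0.02 -0.2975 0.144 -0.107 -0.007 0"

```text
time: 15.65
ee_pos: [0.4529, -0.0527, 0.1526]
eef_rot: [0.809, 0.584, -0.041, -0.056]
ft_force: [0.0, -0.3, -3.2]
width: 0.0473
grip_force: 8.0
```

```bash
cat > aim.py <<'E'
from h import *
mid=np.array([.7135,-.0892,.115]);psi=-.318
rot=tool(psi,.14);M=rot.as_matrix();ex=M[:,1];ey=np.array([-np.sin(psi),np.cos(psi),0])
go(mid-.2025*ex-.046*ey,rot)
E
python3 - <<'E'
from aim import *
s=read_state();m=R.from_quat(s["eef_rot"]).as_matrix();p=np.array(s["ee_pos"]);gx=m[:,1];gy=np.array(m[:,0])
tip=p+.13*gx+.046*gy;print("tip by kinematics",tip,"gy",gy)
for n in("top","side"):
    c=camera(n);q=proj(c,tip);b=proj(c,p+.07*gx+.046*gy);print(n,"tip px",q,"tube base",b)
    x,y=np.minimum(q,b).astype(int)-10;g=c["color"][y:y+45,x:x+45];h=cv2.cvtColor(g,cv2.COLOR_RGB2HSV)
    globals()[n]=cv2.resize(g[:,:,::-1],(400,400),interpolation=cv2.INTER_CUBIC)
    print((x,y));k,l,st,ce=cv2.connectedComponentsWithStats(((h[...,1]<40)&(h[...,2]>90)).astype(np.uint8))
    for i in range(1,k):
        if st[i,4]>15:
            a=(np.argwhere(l==i)[:,::-1]+[x,y]).astype(np.float32);v=cv2.fitLine(a,2,0,.01,.01).ravel();e=(a-v[2:])@v[:2]
            print(st[i],"ends",v[2:]+v[:2]*e.min(),v[2:]+v[:2]*e.max())
E
```

```text
t 15.65 pos [ 0.4529 -0.0527  0.1526] turn [ 0.0018  0.0007 -0.0018] shift [0.0009 0.0592 0.0012] w 0.04733481526866702 gf 7.997476601303788 F [ 0.0442 -0.2543 -3.2498]
tip by kinematics [ 0.5896 -0.0495  0.1346] gy [ 0.3142  0.9493 -0.0009]
top tip px [261.5081 142.0227] tube base [255.7392 158.8878]
(np.int64(245), np.int64(132))
[   8    0   37   45 1550] ends [269.2167 130.3432] [274.3615 177.5939]
[ 1 30  9  8 39] ends [247.8686 163.1296] [253.8758 169.1244]
[ 0 38  9  7 49] ends [244.496  174.2721] [252.944  171.8079]
side tip px [227.6649 171.3664] tube base [237.0001 179.5816]
(np.int64(217), np.int64(161))
[10  9 10  9 44] ends [226.9369 170.0746] [235.632  177.4347]
[25 21 16 14 63] ends [243.4387 182.4843] [254.136  194.8827]
```

Request:
play_rows:
  increments: "0.002 0 -0.002 0.001 0.02 0.001 0;0.002 0 -0.002 0.001 0.035 0.001 0;0.002 0 -0.002 0.001 0.05 0.001 0;0.002 0 -0.002 0.001 0.059 0.001 0;0.002 0 -0.002 0.001 0.059 0.001 0;0.002 0 -0.002 0.001 0.059 0.001 0;0.002 0 -0.002 0.001 0.059 0.001 0"

```text
time: 16.45
ee_pos: [0.5084, -0.0689, 0.1442]
eef_rot: [0.808, 0.586, -0.041, -0.056]
ft_force: [1.1, 0.5, -3.7]
width: 0.0482
grip_force: 8.0
```

```bash
python3 - <<'E'
from aim import *
s=read_state();m=R.from_quat(s["eef_rot"]).as_matrix();p=np.array(s["ee_pos"]);gx=m[:,1];gy=m[:,0]
ims=[];k=10
for n in("top","side"):
    c=camera(n);np.save(n+"4.npy",c,allow_pickle=True);tip=p+.13*gx+.046*gy
    q=proj(c,tip+.035*gx).astype(int);x,y=q-[20,30]
    f=lambda P:((proj(c,P)-[x,y]+.5)*k).round(0)
    print(n,(x,y),"tip",f(tip),"base",f(tip-.06*gx),"blast@8N",f(tip+.07*gx),"mid",f(mid))
    ims.append(cv2.convertScaleAbs(cv2.resize(c["color"][y:y+60,x:x+40,::-1],None,fx=k,fy=k,interpolation=cv2.INTER_CUBIC),alpha=1.2))
cv2.imwrite("pics/a5.png",np.hstack(ims))
E
```

```text
t 16.45 pos [ 0.5084 -0.0689  0.1442] turn [0.0004 0.0007 0.002 ] shift [-0.0011  0.0008  0.0009] w 0.048191060920036145 gf 7.9977548599708825 F [ 1.0652  0.523  -3.7497]
top (np.int64(249), np.int64(86)) tip [177. 403.] base [121. 568.] blast@8N [241. 215.] mid [248. 208.]
side (np.int64(193), np.int64(129)) tip [260. 357.] base [349. 435.] blast@8N [162. 271.] mid [161. 268.]
```

View pics/a5.png

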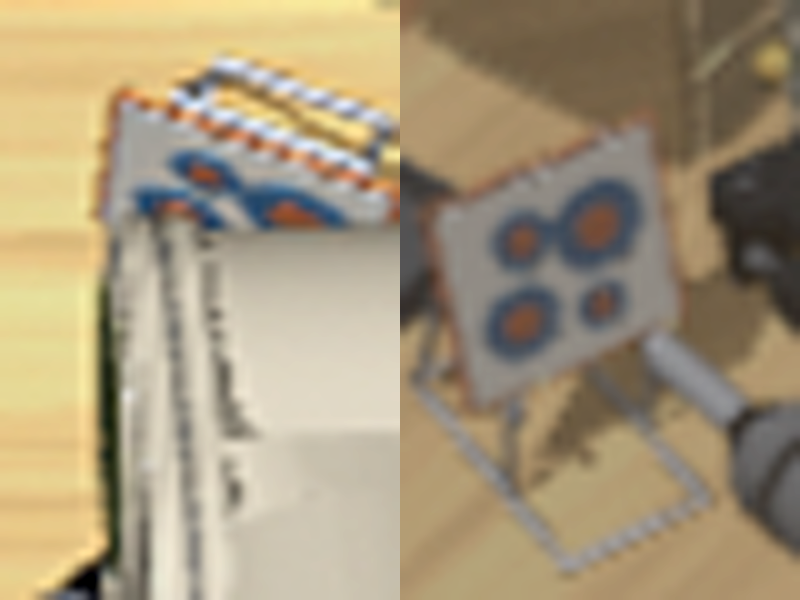

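The side view shows the plaque's diagonals crossing at about (560,265), and the tube, tip at (652,345), points there to within about 1 px (3 mm). It is a clear 7 cm off and free of the hooks. I'll trim slightly and squeeze.

Request:
play_rows:
  increments: "0 0 0.002 -0.001 0.001 0.001 0;0 0 0.002 -0.001 0.001 0.001 0;0 0 0.002 -0.001 0.001 0.001 0;0 0 0.002 -0.001 0.001 0.001 0"

```text
time: 16.95
ee_pos: [0.5094, -0.0702, 0.143]
eef_rot: [0.808, 0.585, -0.041, -0.056]
ft_force: [-0.2, -0.5, -3.7]
width: 0.0478
grip_force: 8.0
```

Request:
play_rows:
  increments: "0 0 0 0 0 0 0;0 0 0 0 0 0 0;0 0 0 0 0 0 0;0 0 0 0 0 0 0;0 0 0 0 0 0 0;0 0 0 0 0 0 0;0 0 0 0 0 0 0;0 0 0 0 0 0 0"
  grip_force: 20

```text
time: 17.75
ee_pos: [0.5094, -0.0703, 0.143]
eef_rot: [0.808, 0.585, -0.041, -0.056]
ft_force: [-0.8, -0.2, -3.6]
width: 0.0426
grip_force: 20.0
```

```bash
python3 aim.py
```

```text
t 17.75 pos [ 0.5094 -0.0703  0.143 ] turn [ 0.0004  0.0004 -0.0002] shift [-0.0002 -0.0007 -0.0002] w 0.04258220028210856 gf 19.988028339794255 F [-0.7562 -0.1518 -3.6326]
```

Request:
play_rows:
  increments: "0 0 0 0 0 0 0;0 0 0 0 0 0 0;0 0 0 0 0 0 0;0 0 0 0 0 0 0;0 0 0 0 0 0 0;0 0 0 0 0 0 0;0 0 0 0 0 0 0;0 0 0 0 0 0 0"

```text
time: 18.55
ee_pos: [0.5094, -0.0702, 0.143]
eef_rot: [0.808, 0.585, -0.041, -0.056]
ft_force: [1.7, 0.3, -3.3]
width: 0.0421
grip_force: 20.0
```

Request:
play_rows:
  increments: "0 0 0 0 0 0 0;0 0 0 0 0 0 0;0 0 0 0 0 0 0;0 0 0 0 0 0 0;0 0 0 0 0 0 0"

```text
time: 19.05
ee_pos: [0.5094, -0.0702, 0.143]
eef_rot: [0.808, 0.585, -0.041, -0.056]
ft_force: [0.3, -0.2, -3.4]
width: 0.0424
grip_force: 20.0
```

Request:
play_rows:
  increments: "0 0 0 0 0 0 0;0 0 0 0 0 0 0;0 0 0 0 0 0 0;0 0 0 0 0 0 0;0 0 0 0 0 0 0;0 0 0 0 0 0 0"
  grip_force: 8

```text
time: 19.65
ee_pos: [0.5094, -0.0702, 0.143]
eef_rot: [0.808, 0.585, -0.041, -0.056]
ft_force: [-0.5, -0.6, -3.1]
width: 0.0477
grip_force: 8.0
```

```bash
python3 aim.py
```

```text
t 19.65 pos [ 0.5094 -0.0702  0.143 ] turn [ 0.0005  0.0004 -0.0001] shift [-0.0002 -0.0007 -0.0002] w 0.047728389597432926 gf 7.995059006915373 F [-0.4519 -0.6378 -3.0618]
```

Request:
play_rows:
  increments: "0 0 0 0 -0.02 0 0;0 0 0 0 -0.04 0 0;0 0 0 0 -0.06 0 0;0 0 0 0 -0.06 0 0;0 0 0 0 -0.06 0 0"

```text
time: 20.15
ee_pos: [0.4532, -0.0519, 0.1516]
eef_rot: [0.808, 0.585, -0.041, -0.056]
ft_force: [0.5, 0.0, -3.3]
width: 0.0477
grip_force: 8.0
```

```bash
python3 - <<'E'
from h import *
go([.457,-.231,.14],tool(-.615))
E
```

```text
t 20.15 pos [ 0.4532 -0.0519  0.1516] turn [-0.1373  0.0214  0.2964] shift [-0.1689  0.0607  0.0034] w 0.047725631542908875 gf 7.995676228310913 F [ 0.5426  0.0139 -3.2676]
```

Request:
play_rows:
  increments: "-0.034 0.005 0.074 -0.042 0.015 0.001 0;-0.068 0.011 0.148 -0.084 0.03 0.002 0;-0.102 0.016 0.222 -0.126 0.045 0.003 0;-0.137 0.021 0.296 -0.169 0.061 0.003 0;-0.137 0.021 0.296 -0.169 0.061 0.003 0;-0.137 0.021 0.296 -0.169 0.061 0.003 0;-0.137 0.021 0.296 -0.169 0.061 0.003 0;-0.137 0.021 0.296 -0.169 0.061 0.003 0"

```text
time: 20.95
ee_pos: [0.4576, -0.2298, 0.1399]
eef_rot: [0.887, 0.461, -0.0, -0.001]
ft_force: [-0.4, 0.2, -4.5]
width: 0.0478
grip_force: 8.0
```

```bash
python3 - <<'E'
from h import *
go([.457,-.231,.0285],tool(-.615))
E
```

```text
t 20.95 pos [ 0.4576 -0.2298  0.1399] turn [-0.0017 -0.0001  0.0027] shift [-0.0013  0.0004  0.1114] w 0.047835578153929074 gf 7.996408043327392 F [-0.3652  0.1933 -4.4632]
```

Request:
play_rows:
  increments: "-0.001 0 0.002 -0.001 0.0005 0.04 0;-0.001 0 0.002 -0.001 0.0005 0.075 0;-0.001 0 0.002 -0.001 0.0005 0.095 0;-0.001 0 0.002 -0.001 0.0005 0.104 0;-0.001 0 0.002 -0.001 0.0005 0.107 0;-0.001 0 0.002 -0.001 0.0005 0.107 0;-0.001 0 0.002 -0.001 0.0005 0.107 0"

```text
time: 21.65
ee_pos: [0.4576, -0.2323, 0.0342]
eef_rot: [0.888, 0.459, 0.0, 0.001]
ft_force: [0.9, 1.1, -2.9]
width: 0.0474
grip_force: 8.0
```

Request:
play_rows:
  increments: "0 0 0 0 0 0.001 0;0 0 0 0 0 0.002 0;0 0 0 0 0 0.003 0;0 0 0 0 0 0.004 0;0 0 0 0 0 0.004 0;0 0 0 0 0 0.004 0"

```text
time: 22.25
ee_pos: [0.4567, -0.232, 0.0289]
eef_rot: [0.888, 0.459, -0.0, -0.0]
ft_force: [-0.5, 0.3, -3.7]
width: 0.0478
grip_force: 8.0
```

Request:
play_rows:
  increments: "0 0 0 -0.001 0 0.001 0;0 0 0 -0.001 0 0.002 0;0 0 0 -0.001 0 0.002 0;0 0 0 -0.001 0 0.002 0"

```text
time: 22.65
ee_pos: [0.4562, -0.2328, 0.0269]
eef_rot: [0.888, 0.459, -0.0, -0.0]
ft_force: [-0.6, -0.7, -3.8]
width: 0.0481
grip_force: 8.0
```

Request:
play_rows:
  increments: "0 0 0 0.002 0 0.0005 0;0 0 0 0.002 0 0.001 0;0 0 0 0.002 0 0.0015 0;0 0 0 0.002 0 0.0015 0"

```text
time: 23.05
ee_pos: [0.4575, -0.2314, 0.0263]
eef_rot: [0.888, 0.459, -0.0, 0.0]
ft_force: [-4.3, 1.0, 9.2]
width: 0.048
grip_force: 8.0
```

Request:
play_rows:
  increments: "0 0 0 0 0 -0.0008 0;0 0 0 0 0 -0.0008 0.7;0 0 0 0 0 -0.0008 0.9;0 0 0 0 0 -0.0008 0.9;0 0 0 0 0 -0.0008 0.9;0 0 0 0 0 -0.0008 0.9;0 0 0 0 0 -0.0008 0.9;0 0 0 0 0 -0.0008 0.9"

```text
time: 23.85
ee_pos: [0.4574, -0.2312, 0.0262]
eef_rot: [0.888, 0.459, -0.0, -0.0]
ft_force: [-0.2, 0.6, 0.4]
width: 0.0778
grip_force: 0.0
```

Request:
play_rows:
  increments: "0 0 0 0 0 -0.02 0.9;0 0 0 0 0 -0.05 0.9;0 0 0 0 0 -0.1 0.9;0 0 0 0 0 -0.15 0.9;0 0 0 0 0 -0.19 0.9;0 0 0 0 0 -0.19 0.9"

```text
time: 24.45
ee_pos: [0.46, -0.2321, 0.2222]
eef_rot: [0.888, 0.459, 0.002, 0.004]
ft_force: [1.1, -0.1, -1.4]
width: 0.0787
grip_force: 0.0
```

Request:
play_rows:
  increments: "0 0 0 -0.2 0 0 0.9;0 0 0 -0.2 0 0 0.9;0 0 0 -0.2 0 0 0.9;0 0 0 -0.2 0 0 0.9;0 0 0 -0.2 0 0 0.9;0 0 0 -0.2 0 0 0.9;0 0 0 -0.2 0 0 0.9"

```text
time: 25.15
ee_pos: [0.3426, -0.3932, 0.2158]
eef_rot: [0.888, 0.46, -0.0, -0.0]
ft_force: [-0.3, -0.6, -0.6]
width: 0.0785
grip_force: 0.0
```

```bash
python3 - <<'E'
from h import *
s=read_state();print(s["ee_pos"],s["time"],s["ft_force"])
for n in("top","side"):
    a=np.load(n+".npy",allow_pickle=True).item();c=camera(n)
    d=cv2.absdiff(a["color"],c["color"]).max(2)
    k,l,st,ce=cv2.connectedComponentsWithStats((d>40).astype(np.uint8))
    print(n,[(st[i].tolist()) for i in range(1,k) if st[i,4]>12])
    if n=="top":
        for w in(a,c):
            h=cv2.cvtColor(w["color"][130:220,275:370],cv2.COLOR_RGB2HSV);k,l,st,ce=cv2.connectedComponentsWithStats(((h[...,2]>85)&(h[...,1]<50)).astype(np.uint8))
            for i in range(1,k):
                if st[i,4]<30 or st[i,4]>400:continue
                P=np.array([onz(w,*q,.027)[:2] for q in np.argwhere(l==i)[:,::-1]+[275,130]],np.float32);v=cv2.fitLine(P,2,0,.01,.01).ravel()
                print(st[i,4],P.mean(0),np.arctan2(v[1],v[0]))
E
```

```text
[ 0.3426 -0.3932  0.2158] 25.15 [-0.3389 -0.6227 -0.563 ]
top [[213, 163, 8, 21, 36], [174, 170, 11, 5, 18], [166, 174, 8, 4, 15], [180, 179, 8, 14, 20], [164, 180, 11, 6, 26], [287, 181, 225, 203, 17274], [161, 187, 7, 4, 15], [349, 280, 7, 7, 16], [282, 283, 55, 10, 98], [212, 311, 45, 30, 223], [213, 316, 13, 14, 34], [245, 321, 15, 12, 39], [457, 323, 26, 4, 67], [263, 324, 6, 8, 17], [350, 324, 18, 3, 40], [269, 326, 38, 34, 450], [348, 329, 21, 3, 30], [454, 328, 18, 2, 19], [224, 337, 56, 47, 1069], [349, 365, 11, 19, 26], [269, 374, 7, 10, 16]]
78 [ 0.5666 -0.2514] -0.6109898
70 [ 0.5172 -0.2165] 1.0208722
249 [ 0.4718 -0.1839] -0.63120496
42 [ 0.4734 -0.2431] 1.0256114
145 [ 0.4103 -0.3016] -0.6014751
78 [ 0.5671 -0.2526] -0.62426966
73 [ 0.5176 -0.2174] 1.0109979
259 [ 0.4723 -0.184 ] -0.6391605
41 [ 0.4737 -0.2437] 0.9440399
143 [ 0.4102 -0.301 ] -0.6245746
side [[432, 6, 9, 6, 27], [391, 9, 69, 61, 1089], [411, 11, 7, 5, 19], [421, 14, 23, 8, 59], [364, 25, 12, 7, 23], [335, 38, 51, 38, 732], [378, 41, 9, 17, 89], [462, 49, 17, 12, 64], [419, 61, 26, 75, 674], [480, 60, 9, 41, 71], [444, 62, 36, 43, 311], [335, 70, 26, 17, 217], [476, 71, 9, 26, 39], [404, 74, 9, 11, 57], [378, 79, 34, 76, 1522], [320, 81, 69, 103, 2639], [416, 105, 34, 39, 107], [395, 106, 89, 91, 755], [448, 110, 12, 8, 58], [458, 118, 12, 10, 82], [352, 214, 11, 31, 73], [365, 228, 2, 17, 22], [213, 233, 6, 5, 21], [405, 239, 8, 24, 41], [360, 242, 6, 15, 33], [365, 263, 6, 6, 22], [191, 265, 4, 6, 13], [197, 265, 9, 9, 29], [395, 267, 3, 7, 19]]
```

The gun lies within about 1 mm and 0.02 rad of where it started. Apart from the gun, only the lid, the dish and the robot's own pixels changed. Handing in.

```bash
python3 -c "
from bench import *
print(close_job())"
```

```text
the job is handed in; nothing more can be done
None
```

The job is handed in after about 25 s, result not reported: the lid is seated on the dish after one re-alignment, the plaque got about 2 s of second-stage blast, and the gun is back on its mat within about 1 mm of where it lay.

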